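# Hang a bangle at the viewing lamp and hold its shutter half open

## Robot

A 7-joint arm with a two-finger parallel gripper is mounted at the origin on the work surface. World frame = base frame: x ahead of the robot, y to its left, z up, the work surface at z = 0. Lengths are in m, angles in rad, forces in N, time in s.
With the tool pointing down it reaches from about 0.35 to 0.9 m from the base axis. Payload 8.1 kg.
Tool frame: the origin (TCP) lies at the very end of the fingers, on their centre line; the grasp point (between the pads) lies 19 mm behind it (grasp_offset is the distance from the TCP to the grasp point, in m); z points along the fingers, y is the line along which they close (so a half turn about z gives the same grasp; the last joint's range is limited). The gripper opens to 92 mm and grips with 3 to 60 N. Pads are 19 mm wide; open, the fingers measure 130 mm over their backs; the gripper's body (75 mm by 190 mm) begins 47 mm behind the grasp point.
Start: joints at [1.108, 0.434, 0.025, 1.573, -0.012, 1.134, -0.075], TCP at [0.22, -0.585, 0.227] pointing down, gripper open.
Joint ranges: [-2.62, 2.62], [-0.44, 2.09], [-1.27, 1.32], [0.08, 2.57], [-1.32, 4.46], [0.12, 2], [-2.74, 2.74]. Speed limits (rad/s): [2.22, 2.22, 3.01, 3.01, 3.14, 3.14, 3.14].

## Interface

Orientations are given as a rotation vector (axis times angle).
In Python, from cell import observe, get_image, camera_params, sign_off, silhouettes, grasp_offset gives the robot as it stands. The module is installed in compiled form; this text tells all that it offers.
- The arm moves only by the tool jog_arm, never from a script. Its argument "motion" is a list that holds one entry, the list of rows, each a list of 7 numbers: the shift along the tool's x, y, z in m, then the turn, a rotation vector about the tool's x, y, z in rad, then the closure, from -1 (fully open) to 1 (shut), so that 0 is half open. In form: [[[dx, dy, dz, wx, wy, wz, hand], ...]]. A call has 1 to 10 rows; each row is the pose to reach, as a shift and turn from the pose commanded when the call began, along the tool's axes at that moment; what a row does not reach only later rows make up. A row lasts 1/12 s, in which the tool goes at most 41.7 mm and 7.16 degrees, less where a joint would pass 70% of its speed; a pose out of reach is approached as far as the arm can. A call with a gripper value outside its range is refused whole. The fingers move at their own pace and stop on an object; "force" is the grip in N (left out, the last holds). Time passes only in rows, so rows that repeat a pose let the fingers close. It gives the time, the measured TCP pose, the force, the opening and the grip force at its end, in the units of the state.
- observe(): the state, without advancing time (a new reading comes with each control period).
- get_image(name): name is "scene" or "top" or "wrist"; returns the picture (384x512x3 uint8, red, green, blue); there is no depth.
- camera_params(name): a dict with "vertical_fov" (degrees; the focal length in pixels is half the picture's height over the tangent of half this angle, whatever the lens; pixels are square), "cx", "cy" (the principal point, pixels), "T" (4x4, takes a point from camera to world coordinates). Camera axes: x right, y down, z forward; pixel columns grow to the right and rows downward; lengths in m; the calibration is good to about 2 mm. A picture is of the moment at which its call begins: read the wrist's pose just before it. camera_params takes no time and is no camera call; for the wrist camera it gives the pose at the moment of the call.
- sign_off(): hands the job in; it is judged then, once.
Trained networks look in the newest picture that a camera, given by its name, has taken for a name from the list of things; names that differ only in an ending like _2 or _b are one class to them, and where a whole thing is asked for, a point or a joint stands for the part that bears it (a point fixed in the world has none). Each returns a list of dicts, best first, with "p" (0 to 1); they miss things now and then, are a little off and sometimes report something else, mostly with a low value. They report only what shows in the picture. A call takes as long as a camera call. They do not tell look-alikes from the thing itself.
- silhouettes(query, camera): "mask" (384x512 bool, what is visible of it) and "pixel" ([column, row] in pixels, amid what is visible of it).
The state is a dict: "clock": time; "joints": joint angles; "dq": joint speeds; "joint_efforts": joint torques, N m; "position": TCP position; "ee_rot": TCP orientation; "force": force on the tool from outside, world axes, zero at the start; "ft_torque": the same for the moment, N m; "width": opening from 0.0 (shut) to 1.0 (fully open); "gripper_force": force on a finger pad.
Only numpy, scipy, OpenCV 4.12 (cv2) and the standard library are available. Lean on these libraries where they do the work, as an engineer would, in place of code of your own. Each camera call takes 0.05 s, during which the arm holds its last target. There are 200 camera calls.

## Task

Hang the broad round bangle over the upright peg in front of the viewing lamp so that it lies flat on the wooden deck, and let go of it while the lamp's shutter is still shut. Then slide the sprung shutter by its upright tab to half travel, level with the long middle mark, and hold it there: finish while still holding it, since the spring shuts it as soon as it is let go. Leave the other bangles, the glass dish and the little jar where they are.

Things in the scene. Friction and masses are not known exactly. Their poses are not given: they have to be found in the camera images.
- bangle: the broad round brass bangle: a ring of 76 mm outer and 60 mm inner diameter (wall 8 mm), 22 mm high, about 0.11 kg, lying flat on the grey pad among the other two bangles; no other ring is as thick-walled or as high. Origin: centre of the ring at its underside, z up. It is easily pinched across its wall (one finger in the hole)
- square_bangle: bystander: a square brass bangle, 70 mm over its flats, wall 8 mm, 14 mm high, flat on the pad. Origin: centre of its underside, x and y square to its sides
- slim_bangle: bystander: a slim round brass bangle, 68 mm outer and 60 mm inner diameter, 6 mm high, flat on the pad. Origin: centre of its underside
- dish: bystander: a glass dish of 40 mm diameter, 18 mm high, near the corner of the pad. Origin: centre of its underside
- stone_jar: bystander: a glass jar of 28 mm diameter and 34 mm high with a metal cap, standing on the lamp's deck, 115 to 150 mm from the peg along the lamp's +y. Origin: centre of its underside
- pad: flat grey pad, 240 x 240 x 6 mm, fixed; the bangles and the dish lie on it. Origin: centre of its underside
- lamp: viewing lamp, fixed: grey housing (70 mm in its x, 260 mm in its y, 85 mm high) with a 60 mm wide window in its +x face; before that face a wooden deck 25 mm high, x = 35 to 170 mm, as wide as the housing. Origin: under the housing's middle at table height; +x points from housing to deck, away from the robot, turned by up to 0.3 rad
- half_mark (a point): middle of the long brass mark on the housing's top, on its -x side, at the lamp's y = -30 mm: the tab's middle is level with it at half travel. Shorter marks at y = -60 mm (shut) and 0 (fully open)
- peg_foot (a point): the foot of the upright steel peg, at deck height (25 mm above the table), on the peg's axis: 110 mm ahead (+x) and 60 mm to the -y side of the lamp's origin. Axes as the lamp's
- peg_tip (a point): the tip of the peg, 45 mm above the deck (70 mm above the table). The peg is 16 mm thick, tapering over its last 8 mm
- tab_top (a point): middle of the top of the shutter's upright dark steel tab, 123 mm above the table (38 mm above the housing's top) and moving with the shutter. The tab is 10 mm thick in the lamp's y, 36 mm wide in the lamp's x, and stands free over its upper 34 mm, on a strap 4 mm high that is 24 mm wide in y. Axes as the lamp's; the shutter opens towards the lamp's +y
- shutter (a joint): travel of the shutter in m: 0 shut, 0.060 fully open, 0.030 half; it grows towards the lamp's +y. A spring pushes it shut with about 3.6 N when shut, 9 N at half and 14.4 N fully open (180 N/m)
Mind the look-alikes: they are no part of the job. Leave any turquoise look-alike of the bangle alone.

How it is judged:
By the outcome, as a careful person would: the job done as asked, in the order asked, and still so for the second after the job is handed in, while the arm keeps its last pose, push and grip.
It also fails if it takes over 51 s, if anything falls off the work surface, if the arm or the gripper's body presses on something with over 40 N, if the wrist force passes 120 N, or if a joint passes its speed limit or range.

## Working session

There is one attempt and no reset: what is moved stays moved. The work goes in short steps, Python scripts to look and compute and a tool call to move; the robot and the scene stay as the last step left them, time stands still between calls to the robot, and variables do not carry over. Pictures are saved under pics/ and viewed, at most 10 in all, crops included, and the job is handed in when it is done.

Besides the shell and the picture viewer there is one more tool, called after "Call:" as a command line: name --argument value ..., lists and objects as JSON in quotes. jog_arm: Moves the arm, as the interface text tells. Its arguments: {"type":"object","properties":{"motion":{"type":"array"},"force":{"type":"number"}},"required":["motion"]}

```bash
mkdir -p pics; cat > h.py <<'E'
import numpy as np, cv2
from cell import *
from scipy.spatial.transform import Rotation as R
def K(n):
    c=camera_params(n); f=192/np.tan(np.radians(c["vertical_fov"])/2); return f,c["cx"],c["cy"],np.array(c["T"])
def ray(n,px,z):
    f,cx,cy,T=K(n); d=T[:3,:3]@np.array([(px[0]-cx)/f,(px[1]-cy)/f,1]); o=T[:3,3]; return o+d*(z-o[2])/d[2]
def proj(n,p):
    f,cx,cy,T=K(n); q=T[:3,:3].T@(np.array(p)-T[:3,3]); return np.array([cx+f*q[0]/q[2],cy+f*q[1]/q[2]])
def save(n,fn,im=None):
    im=get_image(n) if im is None else im; cv2.imwrite('pics/'+fn,im[:,:,::-1]); return im
E
python3 - <<'E'
from h import *
a=save("top","a.png");b=save("scene","b.png")
cv2.imwrite('pics/ab.png',np.vstack([a[:,:,::-1],b[:,:,::-1]])[:, :] if 0 else cv2.resize(np.hstack([a,b])[:,:,::-1],(800,300)))
for n in("top","scene"):
    f,cx,cy,T=K(n);print(n,f,cx,cy,T.round(3).tolist())
    for q in("bangle","square_bangle","slim_bangle","dish","stone_jar","peg_tip","tab_top","half_mark","lamp","pad"):
        print(q,[(round(s["p"],2),np.round(s["pixel"]).tolist(),int(s["mask"].sum())) for s in silhouettes(q,n)][:4])
print(observe(),grasp_offset)
E
```

```text
top 419.39996109115583 252.0821380771553 189.08649501399879 [[-0.054, -0.974, 0.222, 0.358], [-0.999, 0.052, -0.011, 0.015], [-0.001, -0.222, -0.975, 1.168], [0.0, 0.0, 0.0, 1.0]]
bangle [(0.77, [204.0, 134.0], 322), (0.72, [166.0, 144.0], 184), (0.54, [180.0, 187.0], 277), (0.21, [309.0, 196.0], 100)]
square_bangle [(0.53, [192.0, 225.0], 276)]
slim_bangle [(0.55, [141.0, 222.0], 22)]
dish [(0.68, [150.0, 176.0], 155)]
stone_jar [(0.66, [311.0, 197.0], 96)]
peg_tip [(0.6, [180.0, 187.0], 365), (0.59, [337.0, 210.0], 7121)]
tab_top [(0.81, [367.0, 225.0], 258)]
half_mark [(0.84, [338.0, 215.0], 7032)]
lamp [(0.89, [338.0, 212.0], 6956)]
pad [(0.85, [170.0, 218.0], 6247)]
scene 368.7362900080404 260.411184567327 189.2128890421755 [[-0.574, 0.576, -0.582, 1.033], [0.819, 0.402, -0.41, 0.327], [-0.002, -0.712, -0.702, 0.627], [0.0, 0.0, 0.0, 1.0]]
bangle [(0.98, [340.0, 254.0], 729), (0.78, [248.0, 296.0], 809), (0.64, [328.0, 345.0], 1029)]
square_bangle [(0.63, [354.0, 218.0], 685)]
slim_bangle [(0.73, [399.0, 251.0], 200), (0.64, [334.0, 272.0], 788)]
dish [(0.58, [362.0, 308.0], 364
[... 261 characters left out ...]

{'clock': 1.1, 'joints': array([ 1.10841415,  0.43450034,  0.02498171,  1.57318017, -0.01159234,
        1.1339909 , -0.0750971 ]), 'dq': array([ 0.00102283,  0.00136315,  0.00175948, -0.00104985, -0.00198898,
       -0.00098429,  0.00078798]), 'joint_efforts': array([ 8.99192230e-06, -6.67684221e+01,  9.83736366e-01, -3.14810622e+01,
       -6.07505674e-02,  3.27756687e-02,  5.82666212e-05]), 'position': array([ 0.22003714, -0.58501489,  0.2267491 ]), 'ee_rot': array([3.09084897e+00, 5.61993667e-01, 9.29118564e-06]), 'force': array([-1.01889556, -0.52839988,  0.14423683]), 'ft_torque': array([-0.04907125,  0.01831144,  0.03671467]), 'gripper_force': 0.0, 'width': 1.0034974435643305} 0.0188
```

View pics/a.png

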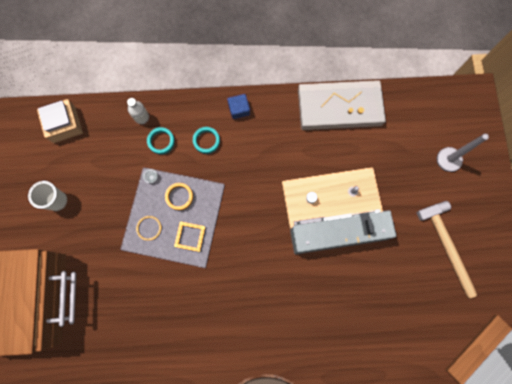

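View pics/b.png

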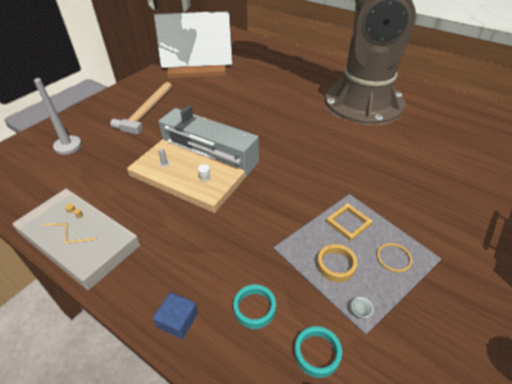

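The top view shows a broad ring at (179,196) on the pad, a slim ring at (148,228) and a square one at (190,236). Two turquoise look-alikes sit off the pad at (160,140) and (206,140). In the scene view these are at (337,262), (394,257), (349,221), (318,350) and (254,306).
I choose the thick-walled brass one at top (179,196), scene (337,262), and check it in a crop.

```bash
cat > fit.py <<'E'
from h import *
from scipy.optimize import minimize
ims={n:cv2.imread(f'pics/{f}.png')[:,:,::-1] for n,f in(("top","a"),("scene","b"))}
def pj(n,P):
    f,cx,cy,T=K(n); q=(P-T[:3,3])@T[:3,:3]; return np.stack([cx+f*q[:,0]/q[:,2],cy+f*q[:,1]/q[:,2]],1)
KK={n:K(n) for n in ims}
K=lambda n:KK[n]
S=4
def hull(m,P,v=1):
    h=cv2.convexHull((P*S+S/2-.5).astype(np.float32)).astype(np.int32); cv2.fillConvexPoly(m,h,v)
def iou(masks,rend):
    s=0
    for n,m in masks.items():
        r=cv2.resize(rend(n).astype(np.float32),(512,384),interpolation=cv2.INTER_AREA); s+=np.minimum(r,m).sum()/np.maximum(r,m).sum()
    return -s
a=np.linspace(0,2*np.pi,60,endpoint=False); circ=np.stack([np.cos(a),np.sin(a)],1)
def cyl(x,y,r,z): return np.c_[circ*r+[x,y],np.full(60,z)]
def ring(n,p,ro,ri,z0,h):
    m=np.zeros((384*S,512*S),np.uint8)
    hull(m,pj(n,np.r_[cyl(*p[:2],ro,z0),cyl(*p[:2],ro,z0+h)]))
    lo=np.zeros_like(m);hi=np.zeros_like(m); hull(lo,pj(n,cyl(*p[:2],ri,z0)));hull(hi,pj(n,cyl(*p[:2],ri,z0+h)))
    m[(lo&hi)>0]=0; return m
def box(p,x0,x1,y0,y1,z0,z1):
    c,s=np.cos(p[2]),np.sin(p[2]); L=np.array([[x,y,z] for x in(x0,x1) for y in(y0,y1) for z in(z0,z1)])
    return np.c_[p[0]+c*L[:,0]-s*L[:,1],p[1]+s*L[:,0]+c*L[:,1],L[:,2]]
def lamp(n,p):
    m=np.zeros((384*S,512*S),np.uint8)
    for b in((-.035,.035,-.13,.13,0,.085),(.035,.17,-.13,.13,0,.025),(-.018,.018,-.065,-.055,.089,.123)): hull(m,pj(n,box(p,*b)))
    return m
E
python3 - <<'E'
from fit import *
bm={};lm={}
seed={"top":(179,196),"scene":(337,262)}
for n in ims:
    im=ims[n].astype(int); col=((im[:,:,0]-im[:,:,2])>60)
    w=np.zeros_like(col);x,y=seed[n];r=22 if n=="top" else 27;
    k,l=cv2.connectedComponents(col[y-r:y+r,x-r:x+r].astype(np.uint8))
    ids=np.bincount(l.ravel());ids[0]=0;w[y-r:y+r,x-r:x+r]=l==ids.argmax();bm[n]=w.astype(np.float32)
    print(n,w.sum()); 
    get_image(n)
    lm[n]=silhouettes("lamp",n)[0]["mask"].astype(np.float32)
    p0=ray(n,seed[n],.02);print(p0)
p0=ray("top",seed["top"],.017)[:2]
for ms in(bm,{"top":bm["top"]},{"scene":bm["scene"]}):
    r=minimize(lambda p:iou(ms,lambda n:ring(n,p,.038,.030,.006,.022)),p0,method="Nelder-Mead",options=dict(initial_simplex=[p0,p0+[.01,0],p0+[0,.01]],xatol=2e-4));print("bangle",r.x.round(4),r.fun)
q0=np.array([*ray("top",(345,238),.085)[:2],.0])
best=None
for yaw in(-.2,0,.2):
  for ms in((lm,) if best is None or 1 else ()):
    q=np.r_[q0[:2],yaw]
    r=minimize(lambda p:iou(ms,lambda n:lamp(n,p)),q,method="Nelder-Mead",options=dict(initial_simplex=[q,q+[.02,0,0],q+[0,.02,0],q+[0,0,.1]],xatol=2e-4));print("lamp",r.x.round(4),r.fun)
    if best is None or r.fun<best.fun:best=r
p=best.x;c,s=np.cos(p[2]),np.sin(p[2]);W=lambda x,y,z:np.array([p[0]+c*x-s*y,p[1]+s*x+c*y,z])
big=[]
for n in ims:
    im=ims[n].copy()
    im=cv2.resize(im,None,fx=5,fy=5,interpolation=cv2.INTER_CUBIC)
    for P in(W(.11,-.06,.07),W(.11,-.06,.025),W(0,-.06,.123),W(-.025,-.03,.085),W(.17,.13,.025),W(.17,-.13,.025),W(-.035,-.13,.085),W(-.035,.13,.085),W(.035,.13,.085)):
        u=pj(n,P[None])[0]*5+2; cv2.circle(im,tuple(int(v) for v in u),2,(255,0,0),-1)
    m=ring(n,best.x if 0 else minimize(lambda p:iou(bm,lambda n:ring(n,p,.038,.030,.006,.022)),p0,method="Nelder-Mead").x,.038,.03,.006,.022)
    cs,_=cv2.findContours(cv2.resize(m,None,fx=1.25,fy=1.25),cv2.RETR_LIST,cv2.CHAIN_APPROX_NONE);cv2.drawContours(im,cs,-1,(255,0,0),1)
    u=pj(n,W(.05,0,.04)[None])[0]*5;
    def crop(c,w=400,h=300): x,y=int(c[0]-w/2),int(c[1]-h/2);return im[y:y+h,x:x+w]
    big.append(np.hstack([cv2.resize(crop(u,700,525),(400,300)),crop(np.array(seed[n])*5.)]))
save("top","c.png",np.vstack(big))
E
```

```text
top 310
[0.60992747 0.20786047 0.02      ]
scene 708
[0.61030243 0.21129031 0.02      ]
bangle [0.61   0.2097] -1.6522490978240967
bangle [0.6106 0.2097] -0.8477980494499207
bangle [0.6088 0.2099] -0.8285651206970215
lamp [ 0.4801 -0.2292  0.1037] -1.9072320461273193
lamp [ 0.4796 -0.2291  0.1018] -1.9074101448059082
lamp [ 0.4801 -0.2284  0.0982] -1.9082648754119873
```

View pics/c.png

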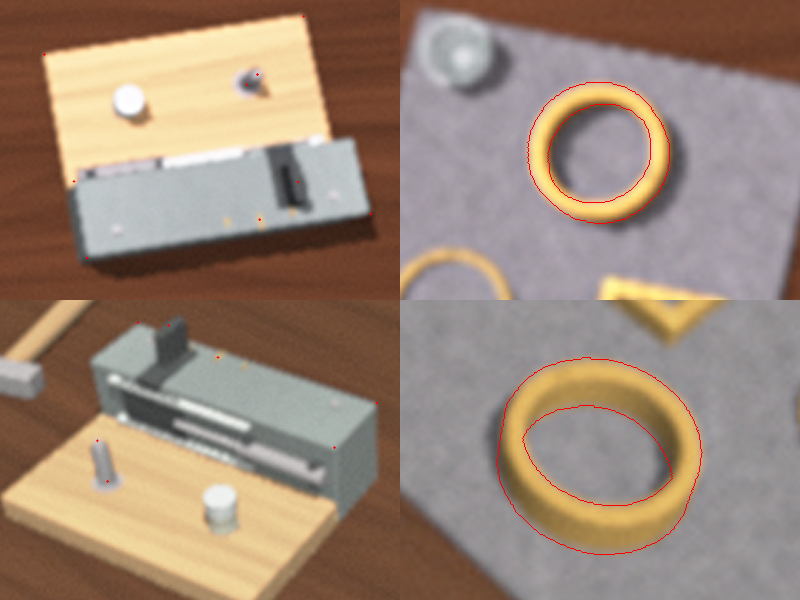

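The red fits match both views. The crop shows the thick-walled, high brass ring, so the choice is right. The estimates are ring (0.610, 0.210), lamp (0.480, −0.229, yaw 0.10), peg (0.595, −0.278), tab when shut (0.486, −0.289). I'll grip the ring across its outside (76 mm is less than the 92 mm opening), closing along the lamp's y. The same orientation then serves for the tab.

```bash
cat > go.py <<'E'
import sys
from h import *
def go(x,y,z,yaw=0.10):
    o=observe(); r=R.from_rotvec(o["ee_rot"]); M=r.as_matrix()
    best=None
    for k in(0,np.pi):
        c,s=np.cos(yaw+k),np.sin(yaw+k)
        T=np.array([[c,s,0],[s,-c,0],[0,0,-1]])
        w=R.from_matrix(M.T@T).as_rotvec()
        j=o["joints"][6]
        print("shift mm",(M.T@(np.array([x,y,z])-o["position"])*1000).round(1),"turn",w.round(3))
    print("clock",o["clock"],"pos",o["position"].round(4),"J7",round(j,2),"width",round(o["width"],3),"F",o["force"].round(1))
go(*map(float,sys.argv[1:]))
E
python3 go.py .61 .21 .227
```

```text
shift mm [ 6.449e+02 -6.068e+02 -3.000e-01] turn [0.   0.   0.26]
shift mm [ 6.449e+02 -6.068e+02 -3.000e-01] turn [-0.     0.    -2.882]
clock 1.3 pos [ 0.22   -0.585   0.2267] J7 -0.08 width 1.0 F [ 0.4 -0.4 -0.7]
```

Call:
jog_arm --motion '[[[0.027,-0.025,0,0,0,0.03,-1],[0.054,-0.05,0,0,0,0.06,-1],[0.08,-0.075,0,0,0,0.09,-1],[0.107,-0.1,0,0,0,0.12,-1],[0.134,-0.126,0,0,0,0.15,-1],[0.16,-0.15,0,0,0,0.18,-1],[0.187,-0.176,0,0,0,0.2,-1],[0.214,-0.2,0,0,0,0.22,-1],[0.24,-0.226,0,0,0,0.24,-1],[0.267,-0.251,0,0,0,0.26,-1]]]' --force 25

```text
clock: 2.13
position: [0.3819, -0.2544, 0.227]
ee_rot: [3.137, 0.155, 0.001]
force: [0.7, -0.6, 0.1]
width: 0.996
gripper_force: 0.0
```

```bash
python3 go.py .61 .21 .15
```

```text
shift mm [ 272.6 -439.8   76.9] turn [ 0.001 -0.    -0.001]
shift mm [ 272.6 -439.8   76.9] turn [-1.00e-03 -1.00e-03  3.14e+00]
clock 2.1333 pos [ 0.3819 -0.2544  0.227 ] J7 -1.03 width 0.996 F [ 0.7 -0.6  0.1]
```

Call:
jog_arm --motion '[[[0.02,-0.033,0,0,0,0,-1],[0.04,-0.066,0,0,0,0,-1],[0.06,-0.098,0,0,0,0,-1],[0.08,-0.13,0,0,0,0,-1],[0.1,-0.162,0,0,0,0,-1],[0.12,-0.195,0,0,0,0,-1],[0.14,-0.226,0.01,0,0,0,-1],[0.16,-0.258,0.02,0,0,0,-1],[0.18,-0.29,0.03,0,0,0,-1],[0.2,-0.32,0.04,0,0,0,-1]]]'

```text
clock: 2.97
position: [0.5494, 0.0843, 0.1865]
ee_rot: [-3.137, -0.157, -0.001]
force: [0.4, 0.0, 0.3]
width: 0.999
gripper_force: 0.0
```

```bash
python3 go.py .61 .21 .12
```

```text
shift mm [  72.8 -119.    66.5] turn [-0.    -0.001 -0.   ]
shift mm [  72.8 -119.    66.5] turn [-1.000e-03  0.000e+00  3.141e+00]
clock 2.9667 pos [0.5494 0.0843 0.1865] J7 -1.85 width 0.999 F [0.4 0.  0.3]
```

Call:
jog_arm --motion '[[[0.015,-0.025,0.012,0,0,0,-1],[0.03,-0.05,0.025,0,0,0,-1],[0.045,-0.075,0.04,0,0,0,-1],[0.06,-0.1,0.055,0,0,0,-1],[0.073,-0.119,0.067,0,0,0,-1],[0.073,-0.119,0.067,0,0,0,-1],[0.073,-0.119,0.067,0,0,0,-1]]]'

```text
clock: 3.55
position: [0.609, 0.2092, 0.1186]
ee_rot: [-3.138, -0.16, 0.003]
force: [0.6, -1.4, 0.3]
width: 1.001
gripper_force: 0.0
```

```bash
python3 go.py .61 .21 .01; python3 - <<'E'
from h import *
a=save("wrist","d.png");o=observe()["position"]
for p in((*o[:2],.028),(.61,.21,.028),(.61,.21,.006)):print(proj("wrist",p).round(1))
E
```

```text
shift mm [  1.3  -0.7 108.6] turn [-0.     0.002  0.002]
shift mm [  1.3  -0.7 108.6] turn [-3.00e-03 -0.00e+00 -3.14e+00]
clock 3.55 pos [0.609  0.2092 0.1186] J7 -2.05 width 1.001 F [ 0.6 -1.4  0.3]
[261.9 191.2]
[259.2 190.1]
[259.4 182.9]
```

View pics/d.png

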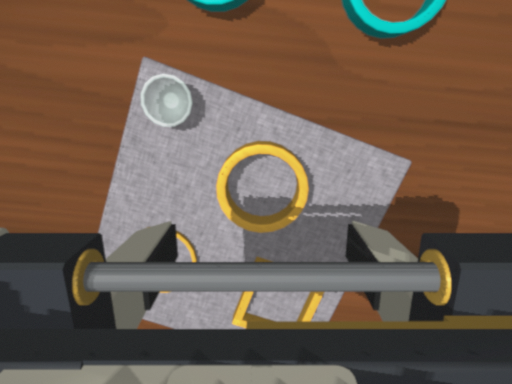

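The wrist view shows the broad ring centred at about (263,188). The TCP projects to (262,191), so it is aligned within 2 mm, and the dish at (167,100) is clear of the fingers. Descending.

Call:
jog_arm --motion '[[[0.001,0,0.02,0,0,0,-1],[0.001,0,0.04,0,0,0,-1],[0.001,0,0.06,0,0,0,-1],[0.001,0,0.078,0,0,0,-1],[0.001,0,0.092,0,0,0,-1],[0.001,0,0.102,0,0,0,-1],[0.001,0,0.108,0,0,0,-1],[0.001,0,0.108,0,0,0,-1],[0.001,0,0.108,0,0,0,1],[0.001,0,0.108,0,0,0,1]]]' --force 25

```text
clock: 4.43
position: [0.6113, 0.2081, 0.0129]
ee_rot: [-3.137, -0.156, -0.003]
force: [0.6, -0.9, -0.1]
width: 0.899
gripper_force: 0.0
```

Call:
jog_arm --motion '[[[0,0,0,0,0,0,1],[0,0,0,0,0,0,1],[0,0,0,0,0,0,1],[0,0,0,0,0,0,1]]]'

```text
clock: 4.77
position: [0.6112, 0.2083, 0.0128]
ee_rot: [-3.137, -0.156, -0.003]
force: [-0.3, -0.8, 6.4]
width: 0.825
gripper_force: 25.0
```

Call:
jog_arm --motion '[[[0,0,-0.01,0,0,0,1],[0,0,-0.025,0,0,0,1],[0,0,-0.045,0,0,0,1],[0,0,-0.07,0,0,0,1],[0,0,-0.095,0,0,0,1],[0,0,-0.12,0,0,0,1],[0,0,-0.14,0,0,0,1],[0,0,-0.15,0,0,0,1]]]'

```text
clock: 5.43
position: [0.6114, 0.2086, 0.1652]
ee_rot: [-3.136, -0.157, -0.006]
force: [-0.7, -0.3, -1.6]
width: 0.824
gripper_force: 25.0
```

```bash
python3 go.py .595 -.278 .14
```

```text
shift mm [-65.  482.6  24.5] turn [-0.001 -0.004 -0.   ]
shift mm [-65.  482.6  24.5] turn [-6.000e-03  2.000e-03  3.142e+00]
clock 5.4333 pos [0.6114 0.2086 0.1652] J7 -2.04 width 0.824 F [-0.7 -0.3 -1.6]
```

Call:
jog_arm --motion '[[[-0.002,0.015,0,0,0,0,1],[-0.005,0.04,0,0,0,0,1],[-0.009,0.068,0,0,0,0,1],[-0.013,0.096,0,0,0,0,1],[-0.017,0.124,0,0,0,0,1],[-0.02,0.152,0,0,0,0,1],[-0.024,0.18,0,0,0,0,1],[-0.028,0.208,0,0,0,0,1],[-0.032,0.236,0,0,0,0,1],[-0.035,0.264,0,0,0,0,1]]]'

```text
clock: 6.27
position: [0.6004, -0.0605, 0.1605]
ee_rot: [3.137, 0.156, -0.004]
force: [0.7, -0.3, -1.8]
width: 0.826
gripper_force: 25.0
```

Call:
jog_arm --motion '[[[-0.004,0.028,0,0,0,0,1],[-0.008,0.056,0,0,0,0,1],[-0.012,0.084,0,0,0,0,1],[-0.015,0.112,0,0,0,0,1],[-0.019,0.14,0,0,0,0,1],[-0.023,0.165,0,0,0,0,1],[-0.026,0.188,0,0,0,0,1],[-0.028,0.206,0,0,0,0,1],[-0.03,0.218,0,0,0,0,1],[-0.03,0.218,0,0,0,0,1]]]'

```text
clock: 7.1
position: [0.5918, -0.2821, 0.1604]
ee_rot: [3.137, 0.149, -0.004]
force: [0.2, -1.3, -0.9]
width: 0.826
gripper_force: 25.0
```

```bash
python3 go.py .595 -.278 .0325; python3 - <<'E'
from h import *
a=save("wrist","e.png");b=save("scene","e2.png")
cv2.imwrite('pics/e3.png',np.vstack([cv2.resize(a,(400,300)),cv2.resize(b[60:260,80:347],(400,300))])[:,:,::-1])
E
```

```text
shift mm [  3.9  -3.9 127.9] turn [ 0.001  0.003 -0.005]
shift mm [  3.9  -3.9 127.9] turn [ 4.000e-03 -2.000e-03  3.137e+00]
clock 7.1 pos [ 0.5918 -0.2821  0.1604] J7 -1.24 width 0.826 F [ 0.2 -1.3 -0.9]
```

View pics/e3.png

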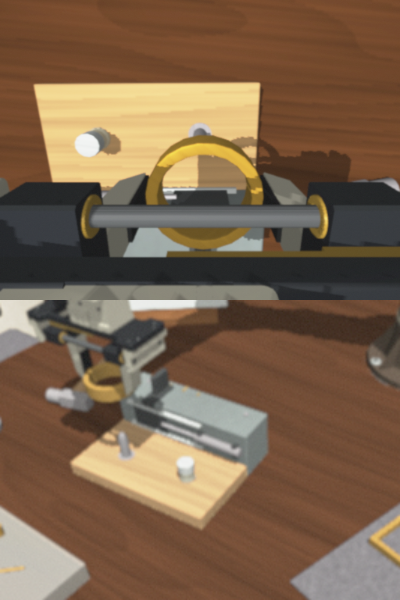

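```bash
python3 - <<'E'
from h import *
print(proj("scene",(.592,-.282,.165)),proj("wrist",(.595,-.278,.07))*400/512,proj("wrist",(.595,-.278,.025))*400/512,proj("scene",(.595,-.278,.07)))
E
```

```text
[152.13708876 113.80212057] [205.47264354 147.93002478] [205.35390018 137.30132323] [160.53536313 148.38950467]
```

```bash
python3 - <<'E'
from h import *
p=(.480,-.229,.10);c,s=np.cos(p[2]),np.sin(p[2]);W=lambda x,y,z:np.array([p[0]+c*x-s*y,p[1]+s*x+c*y,z])
print("now",observe()["position"].round(4),observe()["clock"])
im=get_image("wrist")
big=cv2.resize(im[80:260],None,fx=1.56,fy=1.56,interpolation=cv2.INTER_CUBIC).copy()
for P in(W(.17,.13,.025),W(.17,-.13,.025),W(.11,-.06,.025),W(.11,-.06,.07)):
    q=proj("wrist",P);print(q.round(1));cv2.circle(big,tuple(int(v) for v in (q-[0,80])*1.56),3,(255,0,0),-1)
save("",'f.png',big)
E
```

```text
now [ 0.5933 -0.2774  0.161 ] 7.2
[ 53.2 111.1]
[341.7 111.3]
[263.7 175.9]
[264.  189.5]
```

View pics/f.png

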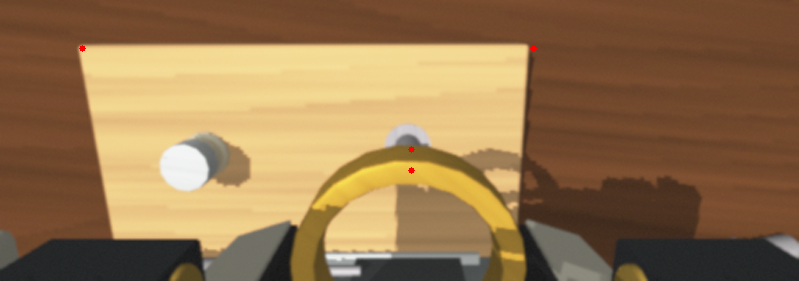

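The picture shows the peg foot flange at about (408,140) in the crop, with the ring directly over it. The lamp fit agrees within 2–3 mm and the peg clearance is 22 mm, so I'm lowering.

Call:
jog_arm --motion '[[[0.002,0,0.015,0,0,0,1],[0.002,0,0.033,0,0,0,1],[0.002,0,0.05,0,0,0,1],[0.002,0,0.066,0,0,0,1],[0.002,0,0.082,0,0,0,1],[0.002,0,0.096,0,0,0,1],[0.002,0,0.108,0,0,0,1],[0.002,0,0.116,0,0,0,1],[0.002,0,0.121,0,0,0,1],[0.002,0,0.123,0,0,0,1]]]'

```text
clock: 8.08
position: [0.5958, -0.2771, 0.0382]
ee_rot: [-3.137, -0.158, 0.001]
force: [-1.2, -0.4, -1.1]
width: 0.827
gripper_force: 25.0
```

Call:
jog_arm --motion '[[[0,0,0.002,0,0,0,1],[0,0,0.004,0,0,0,1],[0,0,0.004,0,0,0,1]]]'

```text
clock: 8.33
position: [0.596, -0.278, 0.0349]
ee_rot: [3.137, 0.156, 0.001]
force: [0.0, 0.2, -0.6]
width: 0.826
gripper_force: 25.0
```

Expected contact is at about 0.032. Going 2 mm further, then opening.

Call:
jog_arm --motion '[[[0,0,0.001,0,0,0,1],[0,0,0.002,0,0,0,1],[0,0,0.0025,0,0,0,1],[0,0,0.0025,0,0,0,1]]]'

```text
clock: 8.67
position: [0.5958, -0.2779, 0.0323]
ee_rot: [3.138, 0.156, 0.0]
force: [-0.1, 0.0, -1.1]
width: 0.822
gripper_force: 25.0
```

Call:
jog_arm --motion '[[[0,0,0,0,0,0,-1],[0,0,0,0,0,0,-1],[0,0,0,0,0,0,-1],[0,0,0,0,0,0,-1],[0,0,0,0,0,0,-1]]]'

```text
clock: 9.08
position: [0.5959, -0.2779, 0.0324]
ee_rot: [3.138, 0.157, 0.0]
force: [0.6, 1.0, -0.4]
width: 1.002
gripper_force: 0.0
```

Call:
jog_arm --motion '[[[0,0,-0.01,0,0,0,-1],[0,0,-0.03,0,0,0,-1],[0,0,-0.055,0,0,0,-1],[0,0,-0.08,0,0,0,-1],[0,0,-0.105,0,0,0,-1],[0,0,-0.125,0,0,0,-1],[0,0,-0.135,0,0,0,-1]]]'

```text
clock: 9.67
position: [0.5972, -0.2782, 0.1712]
ee_rot: [3.136, 0.157, 0.007]
force: [-0.2, -0.2, 0.1]
width: 0.997
gripper_force: 0.0
```

```bash
python3 go.py .486 -.289 .16; python3 - <<'E'
from h import *
a=get_image("wrist");b=get_image("scene")
p=(.480,-.229,.10);c,s=np.cos(p[2]),np.sin(p[2]);W=lambda x,y,z:np.array([p[0]+c*x-s*y,p[1]+s*x+c*y,z])
a=a.copy()
for P in(W(0,-.06,.123),W(.11,-.06,.047)):
    q=proj("wrist",P);cv2.circle(a,tuple(int(v) for v in q),2,(255,0,0),-1)
cv2.imwrite('pics/g.png',np.vstack([cv2.resize(a,(400,300)),cv2.resize(b[60:260,80:347],(400,300))])[:,:,::-1])
E
```

```text
shift mm [-111.8   -0.3   10.7] turn [ 0.002 -0.004 -0.   ]
shift mm [-111.8   -0.3   10.7] turn [-7.000e-03 -3.000e-03  3.141e+00]
clock 9.6667 pos [ 0.5972 -0.2782  0.1712] J7 -1.24 width 0.997 F [-0.2 -0.2  0.1]
```

View pics/g.png

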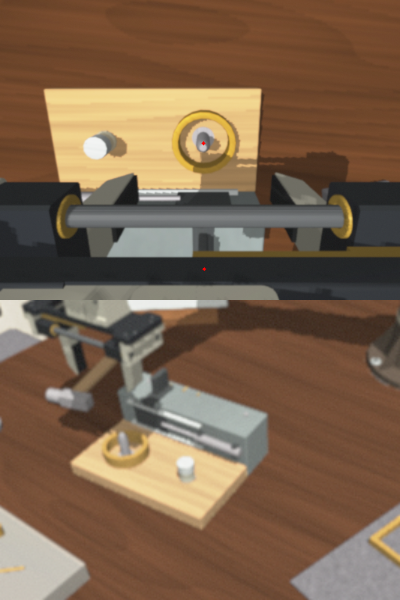

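The ring lies flat around the peg: wrist view (204,142), scene crop (125,447). The jar is untouched and the shutter is shut. Next is the tab.

Call:
jog_arm --motion '[[[-0.02,0,0,0,0,0,-1],[-0.045,0,0,0,0,0,-1],[-0.07,0,0,0,0,0,-1],[-0.095,0,0.005,0,0,0,-1],[-0.112,0,0.01,0,0,0,-1],[-0.112,0,0.01,0,0,0,-1],[-0.112,0,0.01,0,0,0,-1]]]'

```text
clock: 10.35
position: [0.4828, -0.2891, 0.156]
ee_rot: [-3.137, -0.154, 0.004]
force: [-0.3, -0.4, 1.1]
width: 1.0
gripper_force: 0.0
```

```bash
python3 go.py .486 -.289 .094; python3 - <<'E'
from h import *
for n in("top","scene"):
    get_image(n);s=silhouettes("tab_top",n);print(n,[(round(x["p"],2),x["pixel"]) for x in s],proj(n,(.486,-.289,.115)))
E
```

```text
shift mm [ 3.3  0.3 62. ] turn [-0.001  0.002 -0.002]
shift mm [ 3.3  0.3 62. ] turn [4.00e-03 2.00e-03 3.14e+00]
clock 10.35 pos [ 0.4828 -0.2891  0.156 ] J7 -1.15 width 1.0 F [-0.3 -0.4  1.1]
top [] [370.20993278 225.86989852]
scene [(0.8, [182.2, 130.9])] [185.62468372 110.67127342]
```

Call:
jog_arm --motion '[[[0.002,0,0.012,0,0,0,-1],[0.003,0,0.025,0,0,0,-0.5],[0.003,0,0.038,0,0,0,-0.2],[0.003,0,0.05,0,0,0,0],[0.003,0,0.058,0,0,0,0.2],[0.003,0,0.061,0,0,0,0.4],[0.003,0,0.061,0,0,0,0.4],[0.003,0,0.061,0,0,0,0.4]]]' --force 45

```text
clock: 11.22
position: [0.4877, -0.2887, 0.0963]
ee_rot: [3.138, 0.157, 0.0]
force: [0.5, 0.8, 0.3]
width: 0.539
gripper_force: 0.0
```

Call:
jog_arm --motion '[[[0,0,0,0,0,0,1],[0,0,0,0,0,0,1],[0,0,0,0,0,0,1],[0,0,0,0,0,0,1],[0,0,0,0,0,0,1],[0,0,0,0,0,0,1]]]'

```text
clock: 11.72
position: [0.4873, -0.2881, 0.0964]
ee_rot: [-3.137, -0.157, 0.0]
force: [-2.2, 14.7, 10.0]
width: 0.105
gripper_force: 18.9
```

```bash
python3 go.py .483 -.259 .094
```

```text
shift mm [ -1.4 -29.4   2.4] turn [-0.001  0.    -0.   ]
shift mm [ -1.4 -29.4   2.4] turn [0.000e+00 1.000e-03 3.141e+00]
clock 11.7167 pos [ 0.4873 -0.2881  0.0964] J7 -1.18 width 0.105 F [-2.2 14.7 10. ]
```

Call:
jog_arm --motion '[[[0,0,0,0,0,0,1],[0,0,0,0,0,0,1],[0,0,0,0,0,0,1]]]' --force 50

```text
clock: 11.97
position: [0.4874, -0.2881, 0.0964]
ee_rot: [-3.137, -0.157, 0.0]
force: [-2.2, 4.0, 4.1]
width: 0.105
gripper_force: 50.0
```

Call:
jog_arm --motion '[[[0,-0.003,0,0,0,0,1],[0,-0.007,0,0,0,0,1],[0,-0.011,0,0,0,0,1],[0,-0.015,0,0,0,0,1],[0,-0.019,0,0,0,0,1],[0,-0.023,0,0,0,0,1],[0,-0.027,0,0,0,0,1],[0,-0.03,0,0,0,0,1],[0,-0.03,0,0,0,0,1],[0,-0.03,0,0,0,0,1]]]'

```text
clock: 12.8
position: [0.4846, -0.2608, 0.0964]
ee_rot: [3.135, 0.154, 0.002]
force: [1.5, -7.3, -0.4]
width: 0.108
gripper_force: 50.0
```

```bash
python3 go.py .483 -.259 .094; python3 - <<'E'
from h import *
p=(.480,-.229,.10);c,s=np.cos(p[2]),np.sin(p[2]);W=lambda x,y,z:np.array([p[0]+c*x-s*y,p[1]+s*x+c*y,z])
L=lambda q:np.array([c*(q[0]-p[0])+s*(q[1]-p[1]),-s*(q[0]-p[0])+c*(q[1]-p[1])])
print("TCP in lamp",L(observe()["position"]).round(4))
a=get_image("top");b=get_image("scene")
A=cv2.resize(a[170:270,280:413],(798,600),interpolation=cv2.INTER_CUBIC)[:, :]
B=cv2.resize(b[90:190,110:243],(400,300),interpolation=cv2.INTER_CUBIC)
cv2.imwrite('pics/k.png',np.hstack([cv2.resize(A,(400,300)),B])[:,:,::-1])
E
```

```text
shift mm [-1.4 -2.   2.4] turn [ 0.003 -0.001 -0.002]
shift mm [-1.4 -2.   2.4] turn [-1.00e-03 -4.00e-03  3.14e+00]
clock 12.8 pos [ 0.4846 -0.2608  0.0964] J7 -1.23 width 0.108 F [ 1.5 -7.3 -0.4]
TCP in lamp [ 0.0014 -0.0321]
```

View pics/k.png

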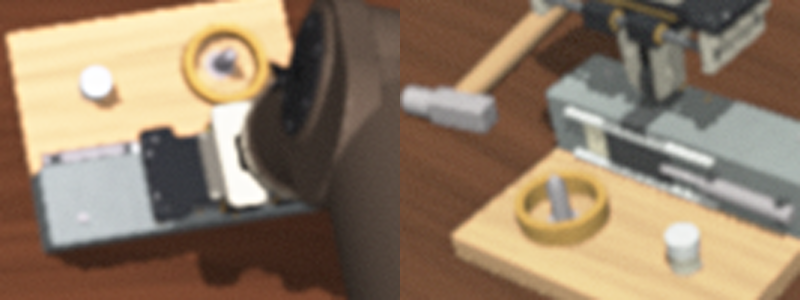

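The ring is still flat on the deck around the peg, scene crop (563,205). The shutter is partly open with the tab held at about (655,80). The arm has moved 27.4 mm so far, so I let it settle and correct.

Call:
jog_arm --motion '[[[0,-0.001,0,0,0,0,1],[0,-0.001,0,0,0,0,1],[0,-0.001,0,0,0,0,1],[0,-0.001,0,0,0,0,1],[0,-0.001,0,0,0,0,1],[0,-0.001,0,0,0,0,1]]]'

```text
clock: 13.4
position: [0.4845, -0.2602, 0.0964]
ee_rot: [3.135, 0.154, 0.002]
force: [0.8, -8.2, -1.5]
width: 0.106
gripper_force: 50.0
```

```bash
python3 - <<'E'
from h import *
s=np.sin(.1);c=np.cos(.1);o=observe();d=o["position"]-[.48,-.229,0]
print(o["position"],"lamp y",-s*d[0]+c*d[1],o["force"])
E
```

```text
[ 0.48452284 -0.26015203  0.09638315] lamp y -0.03144793212508987 [ 0.84525674 -8.15753072 -1.50797396]
```

Call:
jog_arm --motion '[[[0,-0.001,0,0,0,0,1],[0,-0.002,0,0,0,0,1],[0,-0.002,0,0,0,0,1],[0,-0.002,0,0,0,0,1],[0,-0.002,0,0,0,0,1],[0,-0.002,0,0,0,0,1]]]'

```text
clock: 13.9
position: [0.4843, -0.2582, 0.0964]
ee_rot: [3.135, 0.154, 0.002]
force: [1.8, -8.3, -1.9]
width: 0.105
gripper_force: 50.0
```

```bash
python3 - <<'E'
from h import *
s=np.sin(.1);c=np.cos(.1);o=observe();d=o["position"]-[.48,-.229,0]
W=lambda x,y,z:np.array([.48+c*x-s*y,-.229+s*x+c*y,z])
print(o["position"],"travel",(o["position"]-[.4874,-.2881,0])@[-s,c,0],o["force"])
b=get_image("scene")
q=proj("scene",(.48,-.26,.1)).astype(int); x,y=q[0]-40,q[1]-30
B=cv2.resize(b[y:y+60,x:x+80],(800,600),interpolation=cv2.INTER_CUBIC)
for yy,col in((-.042,(0,0,255)),(-.018,(0,0,255)),(-.035,(255,0,0)),(-.025,(255,0,0))):
  for xx,zz in(((.018,.089),) if yy in(-.035,-.025) else ((.035,.089),)):
    u=(proj("scene",W(xx,yy,zz))-[x,y])*10+5;cv2.circle(B,tuple(int(v) for v in u),4,col,-1)
cv2.imwrite('pics/l.png',B[:,:,::-1])
E
```

```text
[ 0.48433935 -0.25823556  0.09639423] travel 0.03002079296712293 [ 1.75456302 -8.30978529 -1.93681452]
```

View pics/l.png

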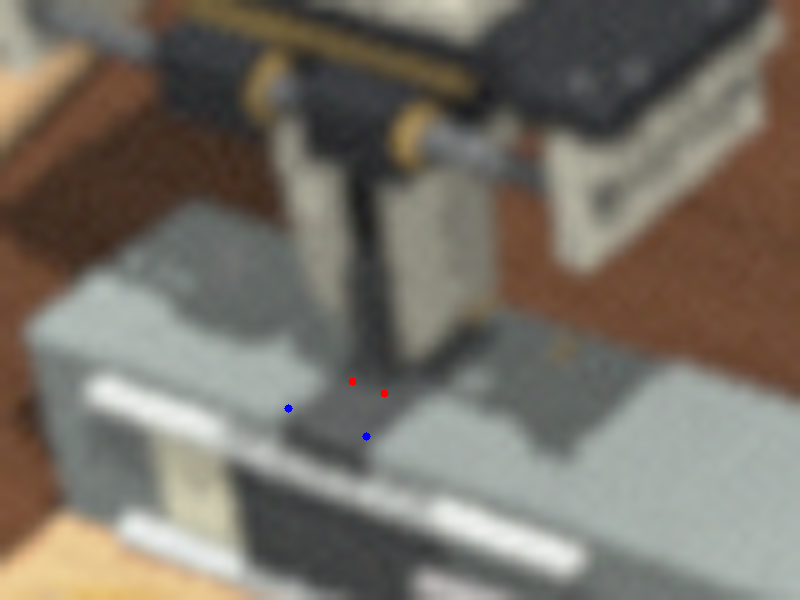

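The strap's edges lie on the predicted half-travel dots at (290,408) and (367,436), within about 1 mm. The measured travel is 30.0 mm and the tab is held at 50 N. Handing in.

```bash
python3 -c "
from cell import *
print(sign_off())"
```

```text
the job is handed in; nothing more can be done
None
```

The broad bangle lies flat on the deck over the peg, released while the shutter was shut; I handed in at about 14 s with the tab still held at half travel (30.0 mm measured), and nothing else was moved.

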